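# Load and close the masking jig

### The arm

A 7-joint arm with a two-finger parallel gripper is mounted at the origin on the work surface. World frame = base frame: x ahead of the robot, y to its left, z up, the work surface at z = 0. Lengths are in m, angles in rad, forces in N, time in s.
With the tool pointing down it reaches from about 0.425 to 1.025 m from the base axis. Payload 3.6 kg.
Tool frame: the origin (TCP) lies midway between the tips of the shut fingers; the grasp point (between the pads) lies 19 mm behind it (grip_point_offset is the distance from the TCP to the grasp point, in m); z points along the fingers, y is the line along which they close (so a half turn about z gives the same grasp; the last joint's range is limited). The gripper opens to 85 mm and grips with 20 to 120 N. Pads are 22 mm wide; open, the fingers measure 114 mm over their backs; the gripper's body (76 mm by 85 mm) begins 54 mm behind the grasp point. The pads swing forward as they close: fully open they stand 13 mm farther back than shut.
Start: joints at [-0.093, 0.591, 0.048, 1.609, -0.033, 0.943, -0.034], TCP at [0.725, 0, 0.231] pointing down, gripper open.
Joint ranges: [-2.69, 2.69], [-0.47, 2.24], [-1.27, 1.36], [0.19, 2.51], [-1.53, 4.68], [0.08, 2.07], [-3.09, 3.09]. Speed limits (rad/s): [2.57, 2.57, 3.14, 3.14, 3.14, 3.14, 3.14].

### API

Orientations are given as a 3x3 rotation matrix whose columns are the frame's x, y, z axes.
In Python, from rig import * gives the robot as it stands.
- The arm moves only by the tool send_rows, never from a script. Its argument "rows" is a list of rows, each an object with "hand": the finger opening in m, from 0 to 0.0854; "dp": the shift along the tool's x, y, z in m, a list of three; "twist": the turn about the tool's z in rad. A call has 1 to 12 rows; each row shifts and turns the commanded pose from where the row before left it, along the tool's axes as they then stand; what a row does not reach is not made up. A row lasts 1/8 s, in which the tool goes at most 62.5 mm and 10.7 degrees, less where a joint would pass 70% of its speed; a pose out of reach is approached as far as the arm can. A call with a gripper value outside its range is refused whole. The fingers move at their own pace and stop on an object; the grip force is fixed at half the most. Time passes only in rows, so rows that do not move let the fingers close. It gives the time, the measured TCP pose, the force, the opening and the grip force at its end, in the units of the state.
- get_obs(): the state, without advancing time (a new reading comes with each control period).
- get_image(name): name is "scene" or "side" or "wrist"; returns the picture (400x640x3 uint8, red, green, blue); there is no depth.
- camera_params(name): a dict with "K" (3x3 intrinsics, pixels), "view" (4x4, takes a point from world to camera coordinates). Camera axes: x right, y down, z forward; pixel columns grow to the right and rows downward; lengths in m; the calibration is good to about 2 mm. A picture is of the moment at which its call begins: read the wrist's pose just before it. camera_params takes no time and is no camera call; for the wrist camera it gives the pose at the moment of the call.
- hand_in(): hands the job in; it is judged then, once.
Trained networks look in the newest picture that a camera, given by its name, has taken for a name from the list of things; names that differ only in an ending like _2 or _b are one class to them, and where a whole thing is asked for, a point or a joint stands for the part that bears it (a point fixed in the world has none). Each returns a list of dicts, best first, with "p" (0 to 1); they miss things now and then, are a little off and sometimes report something else, mostly with a low value. They report only what shows in the picture. A call takes as long as a camera call. They do not tell look-alikes from the thing itself.
- outline_of(camera, name): "pixels" (400x640 bool, what is visible of it) and "rect" ([centre column, centre row, width, height] in pixels, round what is visible of it).
- place_of(camera, name): "point" ([column, row] in pixels: a listed point, or the origin of a listed thing).
The state is a dict: "t": time; "joint_positions": joint angles; "dq": joint speeds; "tau": joint torques, N m; "tool_pos": TCP position; "tool_rot": TCP orientation; "contact_force": force on the tool from outside, world axes, zero at the start; "wrist_torque": the same for the moment, N m; "opening": opening from 0.0 (shut) to 1.0 (fully open); "grasp_force": force on a finger pad.
Only numpy, scipy, OpenCV 4.12 (cv2) and the standard library are available. Lean on these libraries where they do the work, as an engineer would, in place of code of your own. Each camera call takes 0.05 s, during which the arm holds its last target. There are 200 camera calls.

### The job

Lay the reddish-brown sample board flat in the masking jig, down between the red guide pins and on the rests, with its upper face still up, and let go of it. Then ease the aluminium masking frame down over it until it is fully shut, without slamming it, and only after that swing the red-handled clamp fully home onto the frame. Leave the white board, the tin, the jar and the cup where they are.

Things in the scene. Friction and masses are not known exactly. Their poses are not given: they have to be found in the camera images.
- cherry_board: Reddish-brown sample board, 60 mm (its x) by 120 mm (its y) by 16 mm thick, 60 to 120 g, loose. Origin at the centre of its underside, z up. It starts on red pins of a blue pin bed (225 x 150 mm), underside 36 mm above the bench and 24 mm above the bed's plate; about 60 mm free between the two boards.
- white_board: White sample board of the same size and frame, on the other place of the same pin bed (the two may be swapped). Leave it.
- jig: Masking jig, fixed to the bench. Dark steel base plate 170 mm (x) by 245 mm (y) by 18 mm thick; origin on the bench surface under the nest's centre, z up. Along its y: the frame's hinge at y = +95 mm, the frame's yellow bar and the red-handled clamp at the -y end. Jig yaw is within 0.2 rad of the world axes.
- nest (a point): Place for the centre of the board's underside, 38 mm above the bench, on four black rests 20 mm high; board's long side along the jig's y, either way round. Six red guide pins, 12 mm thick, tapered, rise 11 mm above the rests, 3 mm clear of the board: axes at x +-39, y +-45 mm, and x 0, y +-69 mm. The middle of the long sides is free for fingers. Board top ends 2 mm under the shut frame.
- lid (a joint): Angle of the masking frame: 0 = fully shut (level), about 1.57 upright, starts open at 1.6 to 1.85, stops at 1.95. The hinge is stiff (0.4 N m) and stays where it is left; at the bar it takes about 2 to 4 N. Aluminium frame 190 mm from hinge to free edge, 150 mm wide, 6 mm thick, 0.25 kg, with a window 46 x 94 mm.
- lid_hinge (a point): Point on the frame's hinge line (the line runs along the jig's x), in the plane square to the hinge that holds the centre of the yellow bar. Fixed: 59 mm above the bench.
- lid_bar (a point): Centre of the frame's yellow round grip bar, 12 mm thick, parallel to the hinge, 235 mm from it and 45 mm beyond the frame's free edge, 62 mm free between its side rods; can be pinched from above at every angle and turns in the grip. Frame shut: level with the hinge, on its -y side (jig), 59 mm above the bench; as the angle grows it swings up and over towards +y.
- clamp (a joint): Angle of the hold-down clamp: 0 = fully home (its red handle upright, its black pad down on the frame), starts open at 1.2 to 1.5 with the handle lying out towards the jig's -y; stops at 0 and 1.6. Stiff hinge (0.2 N m), stays where it is left.
- clamp_hinge (a point): Centre of the clamp's hinge line (runs along the jig's x), 50 mm above the bench at x = +55, y = -118 mm of the jig. Fixed.
- clamp_grip (a point): Centre of the clamp's red round grip bar, 12 mm thick, parallel to its hinge and 100 mm from it, 60 mm free length between two side rods, nothing else between bar and hinge. Fully home: straight above the hinge line, 150 mm above the bench; open: out towards the jig's -y, low.
- varnish_tin: Varnish tin with a yellow band, 100 mm across, 120 mm tall, beyond the jig. Leave it. Origin at the centre of its underside.
- hardener_jar: Amber jar with black cap, 60 mm across, 90 mm tall. Leave it. Origin at the centre of its underside.
- mixing_cup: White cup, 72 mm across, 85 mm tall. Leave it. Origin at the centre of its underside.
Mind the look-alikes: they are no part of the job. Of the things like the cherry_board, leave any that is yellow; of the rest the smaller one is meant.

How it is judged:
On the way, in this order (a step that is already met when the one before it is completed fails the run):
1. the reddish-brown board lies in the jig between the pins, released, the frame still open (horizontal distance between cherry_board and nest below 0.008 m and z of cherry_board in the frame of nest between -0.004 and 0.004 m and angle between cherry_board's own z axis and vertical below 0.06 rad and angle between the y axis of cherry_board and the y axis of jig, either way round below 0.12 rad and contact force between the fingers and cherry_board below 0.1 N and value of joint lid above 1 rad), for 0.2 s.
2. the frame is shut over the board, the clamp still open (horizontal distance between cherry_board and nest below 0.008 m and z of cherry_board in the frame of nest between -0.004 and 0.004 m and angle between cherry_board's own z axis and vertical below 0.06 rad and angle between the y axis of cherry_board and the y axis of jig, either way round below 0.12 rad and value of joint lid below 0.03 rad and value of joint clamp above 0.7 rad), for 0.2 s.
At the end, for the whole second after the job is handed in: The reddish-brown board lies at rest in the jig, within 8 mm of the nest's centre, within 4 mm of its height, upper face up, level within 0.06 rad and along the jig within 0.12 rad; the frame is shut (under 0.03 rad), the clamp is home (under 0.07 rad) (horizontal distance between cherry_board and nest below 0.008 m and z of cherry_board in the frame of nest between -0.004 and 0.004 m and angle between cherry_board's own z axis and vertical below 0.06 rad and angle between the y axis of cherry_board and the y axis of jig, either way round below 0.12 rad and value of joint lid below 0.03 rad and value of joint clamp below 0.07 rad and linear speed of cherry_board below 0.02 m/s); the robot touches nothing.
It fails at once if the frame slams: in its last 0.15 rad it shuts faster than 1.5 rad/s (value of joint lid below 0.15 rad and velocity of joint lid below -1.5 rad/s).
It fails at once if the white board is moved more than 30 mm or tipped (distance of white_board from where it was at the start of the episode above 0.03 m or angle between white_board's own z axis and vertical above 0.3 rad).
It fails at once if the varnish tin is moved more than 30 mm or tipped (distance of varnish_tin from where it was at the start of the episode above 0.03 m or angle between varnish_tin's own z axis and vertical above 0.3 rad).
It fails at once if the hardener jar is moved more than 30 mm or tipped (distance of hardener_jar from where it was at the start of the episode above 0.03 m or angle between hardener_jar's own z axis and vertical above 0.3 rad).
It fails at once if the mixing cup is moved more than 30 mm or tipped (distance of mixing_cup from where it was at the start of the episode above 0.03 m or angle between mixing_cup's own z axis and vertical above 0.3 rad).
It also fails if it takes over 72 s, if anything falls off the work surface, if the arm or the gripper's body presses on something with over 40 N, if the wrist force passes 120 N, or if a joint passes its speed limit or range.

## Working session

There is one attempt and no reset: what is moved stays moved. The work goes in short steps, Python scripts to look and compute and a tool call to move; the robot and the scene stay as the last step left them, time stands still between calls to the robot, and variables do not carry over. Pictures are saved under pics/ and viewed, at most 12 in all, crops included, and the job is handed in when it is done.

Besides the shell and the picture viewer there is one more tool, called after ">>>" by a JSON object that holds its "method" and its "body", one argument or row to a line. send_rows: Moves the arm, as the interface text tells. Its arguments: {"type":"object","properties":{"rows":{"type":"array"}},"required":["rows"]}

```bash
ls; mkdir -p pics
python3 - <<'E'
from rig import *
import cv2
for n in("scene","side"):
    im=get_image(n); cv2.imwrite(f"pics/{n}0.png",im[:,:,::-1])
    P=camera_params(n); print(n,P["K"],P["view"])
    for t in("cherry_board","white_board","jig","nest","lid_hinge","lid_bar","clamp_hinge","clamp_grip","varnish_tin","hardener_jar","mixing_cup"):
        print(t,[([round(float(v)) for v in d["point"]],round(float(d["p"]),2)) for d in place_of(n,t)])
E
```

```text
pics
scene [[403.07007946   0.         323.46760586]
 [  0.         403.07007946 200.88417594]
 [  0.           0.           1.        ]] [[ 0.51511498  0.85710238 -0.00566283 -0.16765133]
 [ 0.63466749 -0.38585629 -0.66956112 -0.35707913]
 [-0.57606747  0.34130695 -0.74273537  1.65695027]
 [ 0.          0.          0.          1.        ]]
cherry_board [([195, 294], 0.93), ([280, 284], 0.89), ([266, 236], 0.77)]
white_board [([247, 211], 0.66)]
jig [([368, 171], 0.68)]
nest [([368, 161], 0.92)]
lid_hinge [([384, 148], 0.6)]
lid_bar [([406, 86], 0.71), ([351, 275], 0.29)]
clamp_hinge [([341, 181], 0.82), ([402, 82], 0.5)]
clamp_grip [([319, 188], 0.54)]
varnish_tin [([428, 235], 0.81)]
hardener_jar [([408, 87], 0.6)]
mixing_cup [([351, 274], 0.94)]
side [[478.10724343   0.         320.49453212]
 [  0.         478.10724343 204.94776471]
 [  0.           0.           1.        ]] [[ 0.99881592 -0.04482753  0.01890133 -0.6212211 ]
 [-0.01792967 -0.70036555 -0.71355912 -0.03916133]
 [ 0.04522493  0.71237531 -0.70034     1.57109034]
 [ 0.          0.          0.          1.        ]]
cherry_board [([302, 270], 0.84), ([324, 349], 0.59), ([362, 280], 0.57)]
white_board [([259, 264], 0.89)]
jig [([276, 173], 0.97)]
nest [([271, 164], 0.7), ([262, 143], 0.21)]
lid_hinge [([261, 140], 0.94)]
lid_bar [([259, 76], 0.57), ([304, 268], 0.43)]
clamp_hinge [([285, 184], 0.86)]
clamp_grip [([304, 268], 0.63), ([281, 203], 0.57)]
varnish_tin [([369, 173], 0.59), ([258, 75], 0.41)]
hardener_jar [([372, 202], 0.79), ([282, 203], 0.56)]
mixing_cup [([376, 228], 0.8)]
```

View pics/scene0.png

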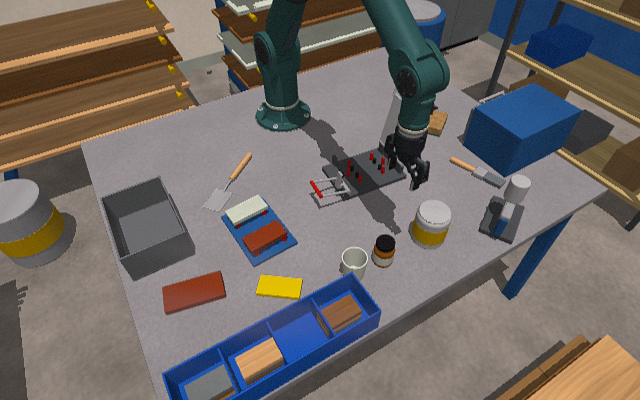

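View pics/side0.png

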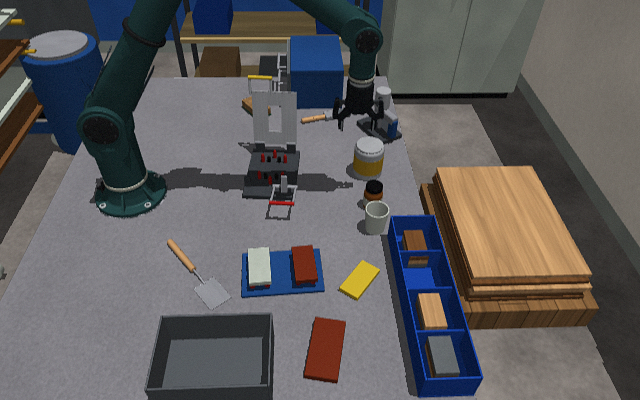

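The scene shows three things that could pass for the cherry board: the reddish-brown board on the blue pin bed (scene 266,236; side 303,265), a larger red-brown board on the bench (scene 195,294; side 324,349), and a yellow one (scene 280,284; side 362,280). I choose the smaller one on the pin bed. The jig's nest is at scene (368,161) and side (271,164). The frame is open with its bar at side (259,76), and the red clamp grip is at side (282,203).

```bash
cat > h.py <<'E'
from rig import *
import cv2, numpy as np
def ray(P,px):
    K,V=np.array(P["K"]),np.array(P["view"]); R,t=V[:3,:3],V[:3,3]
    return -R.T@t, R.T@np.linalg.inv(K)@np.array([px[0],px[1],1.])
def onz(P,px,z):
    c,d=ray(P,px); return c+d*(z-c[2])/d[2]
def tri(l):
    A=np.zeros((3,3));b=np.zeros(3)
    for P,px in l:
        c,d=ray(P,px);d=d/np.linalg.norm(d);M=np.eye(3)-np.outer(d,d);A+=M;b+=M@c
    return np.linalg.solve(A,b)
def proj(P,X):
    V=np.array(P["view"]);x=np.array(P["K"])@(V[:3,:3]@np.asarray(X)+V[:3,3]);return x[:2]/x[2]
E
python3 - <<'E'
from h import *
np.set_printoptions(precision=4,suppress=True)
S,D=camera_params("scene"),camera_params("side")
for n,a,b,z in[("cherry",(266,236),(302,270),.036),("white",(247,211),(259,264),.036),("nest",(368,161),(271,164),.038),("lidhinge",(384,148),(261,140),.059),("bar",(406,86),(259,76),None),("chinge",(341,181),(285,184),.05),("cgrip",(319,188),(281,203),None),("tin",(428,235),(369,173),0),("jar",(384,262),(372,202),0),("cup",(351,274),(376,228),0)]:
    print(n,tri([(S,a),(D,b)]), *( [] if z is None else [onz(S,a,z)[:2],onz(D,b,z)[:2]]))
# board outlines top faces
for cam,P in(("scene",S),("side",D)):
    im=get_image(cam)
    for n in("cherry_board","white_board"):
        for d in outline_of(cam,n):
            r=cv2.minAreaRect(np.argwhere(d["pixels"])[:,::-1].astype(np.float32))
            print(cam,n,round(d["p"],2),d["rect"],r, d["pixels"].sum())
o=get_obs();print(o["tool_rot"],o["contact_force"],o["t"])
im=get_image("side");c=cv2.resize(im[120:310,200:420],None,fx=3.6,fy=3.1);cv2.imwrite("pics/crop.png",c[:,:,::-1])
E
```

```text
cherry [ 0.5508 -0.3396  0.0171] [ 0.5587 -0.3383] [ 0.5542 -0.3619]
white [ 0.4381 -0.3444  0.039 ] [ 0.4395 -0.3469] [ 0.4355 -0.3374]
nest [0.4538 0.1019 0.0374] [0.4487 0.1075] [0.4563 0.0932]
lidhinge [0.4226 0.1981 0.0503] [0.4407 0.1801] [0.4191 0.2015]
bar [0.4262 0.2502 0.2795]
chinge [ 0.5061 -0.042   0.0667] [ 0.4925 -0.0328] [ 0.5053 -0.0233]
cgrip [ 0.493  -0.1178  0.0599]
tin [0.7925 0.0889 0.0022] [0.7866 0.0971] [0.7949 0.0827]
jar [ 0.7903 -0.0708 -0.0001] [ 0.7957 -0.0772] [ 0.7877 -0.0623]
cup [ 0.784  -0.1851  0.0083] [ 0.7797 -0.1817] [ 0.786  -0.1779]
scene cherry_board 0.96 [194.3, 291.6, 66.3, 44.3] ((192.70045471191406, 292.0091552734375), (28.872167587280273, 65.93628692626953), 73.1785888671875) 1795
scene cherry_board 0.89 [279.5, 285.0, 46.6, 25.7] ((278.5060729980469, 286.44512939453125), (43.951751708984375, 21.534149169921875), 6.34019136428833) 890
scene cherry_board 0.83 [265.6, 234.4, 47.3, 32.4] ((264.08807373046875, 235.66815185546875), (19.82575225830078, 43.23701477050781), 62.35402297973633) 811
scene white_board 0.63 [248.2, 212.8, 42.0, 33.1]
[... 293 characters left out ...]
8, 263.6, 24.4, 32.3] ((304.2920837402344, 263.4207763671875), (37.11488723754883, 22.388336181640625), 84.2894058227539) 803
side cherry_board 0.77 [361.1, 279.0, 37.6, 36.6] ((358.8800048828125, 279.1600341796875), (23.200000762939453, 40.80000305175781), 36.869895935058594) 883
side cherry_board 0.68 [322.4, 349.4, 41.8, 66.2] ((324.5899963378906, 348.8699645996094), (33.65828323364258, 62.3668212890625), 8.13010311126709) 2014
side white_board 0.84 [260.4, 264.9, 23.0, 40.9] ((258.8417663574219, 265.8636169433594), (37.305206298828125, 22.30925178527832), 85.76361083984375) 800
[[-0.      1.     -0.    ]
 [ 1.      0.     -0.0001]
 [-0.0001 -0.     -1.    ]] [-1.1047 -0.7392  0.309 ] 1.5
```

View pics/crop.png

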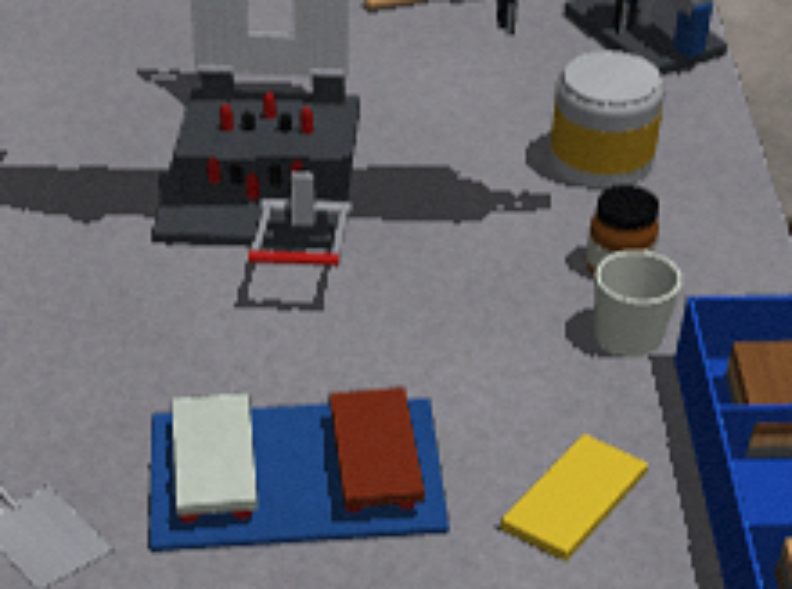

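The crop confirms it: the small reddish-brown board lies on the pin bed's right place (crop 375,445), and the white board is to its left (crop 215,450). I'm moving above it.

>>> {"method": "send_rows", "body": {
  "rows": [
    {"hand": 0.0854,"dp": [-0.05,-0.024,0],"twist": 0},
    {"hand": 0.0854,"dp": [-0.05,-0.024,0],"twist": 0},
    {"hand": 0.0854,"dp": [-0.05,-0.024,0],"twist": 0},
    {"hand": 0.0854,"dp": [-0.05,-0.024,0],"twist": 0},
    {"hand": 0.0854,"dp": [-0.05,-0.024,0],"twist": 0},
    {"hand": 0.0854,"dp": [-0.05,-0.024,0],"twist": 0},
    {"hand": 0.0854,"dp": [-0.05,-0.026,0],"twist": 0},
    {"hand": 0.0854,"dp": [0,0,0],"twist": 0},
    {"hand": 0.0854,"dp": [0,0,0],"twist": 0}
  ]
}}

```text
t: 2.68
tool_pos: [0.5551, -0.3498, 0.2314]
tool_rot: [[0.001, 1.0, 0.0], [1.0, -0.001, 0.001], [0.001, 0.0, -1.0]]
contact_force: [-0.0, -0.3, 0.7]
opening: 1.001
grasp_force: 0.0
```

```bash
cat >> h.py <<'E'
def pose():
    o=get_obs();R=np.array(o["tool_rot"]);print("t",round(o["t"],2),"tcp",np.round(o["tool_pos"],4),"x",np.round(R[:,0],3),"z",np.round(R[:,2],3),"F",np.round(o["contact_force"],1),"op",round(o["opening"],3));return o
E
cat > board.py <<'E'
from h import *
import sys
o=pose();P=camera_params("wrist");im=get_image("wrist");cv2.imwrite(sys.argv[1],im[:,:,::-1])
zt=float(sys.argv[2])
for d in outline_of("wrist","cherry_board"):
    m=np.argwhere(d["pixels"])[:,::-1]
    X=np.array([onz(P,p,zt)[:2] for p in m[::3]],np.float32)
    r=cv2.minAreaRect(X*1000); print(round(d["p"],2),d["rect"],"rect mm",np.round(r[0],1),np.round(r[1],1),round(r[2],1))
for n in("cherry_board","white_board"):
    print(n,[(np.round(onz(P,d["point"],zt-.016)[:2],4),round(d["p"],2)) for d in place_of("wrist",n)])
E
python3 board.py pics/w1.png 0.052
```

```text
t 2.67 tcp [ 0.5551 -0.3498  0.2314] x [0.001 1.    0.001] z [ 0.     0.001 -1.   ] F [-0.  -0.3  0.7] op 1.001
0.85 [447.0, 190.0, 104.2, 101.2] rect mm [ 693.6 -365.9] [107.5  59.6] 52.0
0.65 [325.4, 171.6, 64.9, 116.7] rect mm [ 558.6 -345.3] [ 60.2 121.1] 5.7
0.59 [362.8, 318.9, 78.2, 77.1] rect mm [ 603.9 -537.4] [123.6  75.5] 78.7
cherry_board [(array([ 0.5627, -0.3408]), 0.72), (array([ 0.6949, -0.3718]), 0.69), (array([ 0.6033, -0.5564]), 0.64)]
white_board [(array([ 0.437, -0.348]), 0.66)]
```

View pics/w1.png

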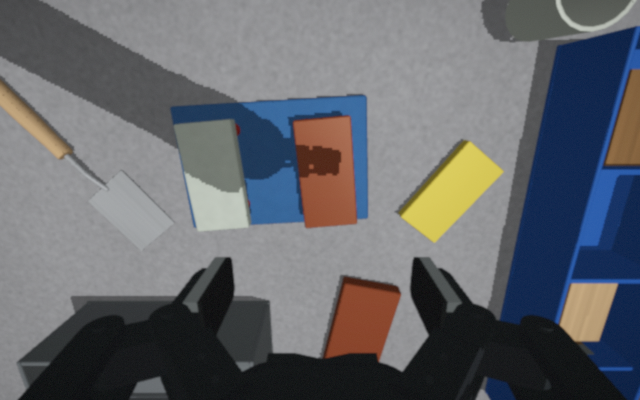

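The wrist view shows the cherry board at (325,171) on the pin bed, the white board at (213,175), yellow at (450,190) and the larger red one at (363,320). The measured 60x121 mm size confirms the target, with a yaw of 5.7°.

>>> {"method": "send_rows", "body": {
  "rows": [
    {"hand": 0.0854,"dp": [0.0043,0.0039,0.02],"twist": -0.1},
    {"hand": 0.0854,"dp": [0,0,0.05],"twist": 0},
    {"hand": 0.0854,"dp": [0,0,0.05],"twist": 0},
    {"hand": 0.0854,"dp": [0,0,0.05],"twist": 0},
    {"hand": 0.0854,"dp": [0,0,0.025],"twist": 0},
    {"hand": 0.0854,"dp": [0,0,0.014],"twist": 0},
    {"hand": 0.0854,"dp": [0,0,0],"twist": 0},
    {"hand": 0.05,"dp": [0,0,0],"twist": 0},
    {"hand": 0.05,"dp": [0,0,0],"twist": 0},
    {"hand": 0.05,"dp": [0,0,0],"twist": 0},
    {"hand": 0.05,"dp": [0,0,0],"twist": 0}
  ]
}}

```text
t: 4.25
tool_pos: [0.5602, -0.3464, 0.0242]
tool_rot: [[-0.1, 0.995, 0.003], [0.995, 0.1, -0.002], [-0.002, 0.003, -1.0]]
contact_force: [-0.7, 1.0, 6.4]
opening: 0.699
grasp_force: 65.1
```

>>> {"method": "send_rows", "body": {
  "rows": [
    {"hand": 0.05,"dp": [0,0,-0.03],"twist": 0},
    {"hand": 0.05,"dp": [0,0,-0.05],"twist": 0},
    {"hand": 0.05,"dp": [0,0,-0.05],"twist": 0},
    {"hand": 0.05,"dp": [0.01,0,-0.05],"twist": 0},
    {"hand": 0.05,"dp": [0.052,-0.011,-0.01],"twist": 0},
    {"hand": 0.05,"dp": [0.052,-0.011,0],"twist": 0},
    {"hand": 0.05,"dp": [0.052,-0.012,0],"twist": 0},
    {"hand": 0.05,"dp": [0.052,-0.012,0],"twist": 0},
    {"hand": 0.05,"dp": [0.052,-0.011,0],"twist": 0},
    {"hand": 0.05,"dp": [0.052,-0.011,0],"twist": 0},
    {"hand": 0.05,"dp": [0,0,0],"twist": 0},
    {"hand": 0.05,"dp": [0,0,0],"twist": 0}
  ]
}}

```text
t: 5.75
tool_pos: [0.4593, -0.0325, 0.2127]
tool_rot: [[-0.1, 0.995, 0.001], [0.995, 0.1, -0.0], [-0.001, 0.001, -1.0]]
contact_force: [1.1, -0.5, -0.4]
opening: 0.687
grasp_force: 64.8
```

Run:
```python
from h import *
o=pose();P=camera_params("wrist");im=get_image("wrist");cv2.imwrite("pics/w2.png",im[:,:,::-1])
print("cam",ray(P,(320,200)))
for n,z in(("nest",.038),("lid_hinge",.059),("clamp_hinge",.05),("clamp_grip",.06),("jig",0)):
    print(n,[(np.round(d["point"]),np.round(onz(P,d["point"],z)[:2],4),round(d["p"],2)) for d in place_of("wrist",n)])
print([(d["rect"],d["p"]) for d in outline_of("wrist","cherry_board")])
```

```text
t 5.75 tcp [ 0.4593 -0.0325  0.2127] x [-0.1    0.995 -0.001] z [ 0.001 -0.    -1.   ] F [ 1.1 -0.5 -0.4] op 0.687
cam (array([0.45028058, 0.04414864, 0.35587501]), array([ 0.02540369, -0.29789913, -0.95428675]))
nest [(array([332.,  57.]), array([0.4566, 0.0876]), 0.9)]
lid_hinge []
clamp_hinge []
clamp_grip []
jig [(array([332.,  63.]), array([0.458 , 0.0876]), 0.76)]
[([462.3, 389.7, 32.0, 15.0], 0.69), ([324.1, 251.9, 157.5, 215.9], 0.57)]
```

View pics/w2.png

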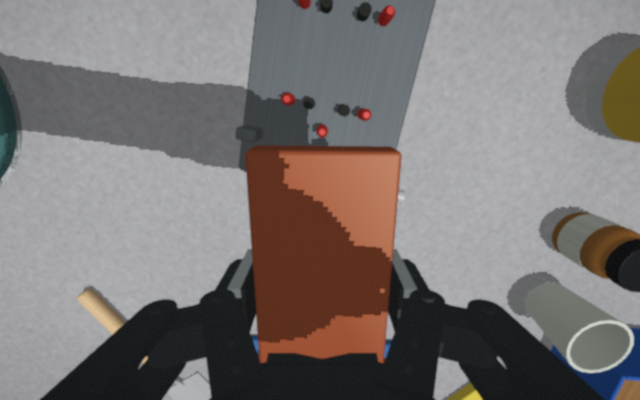

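The wrist view shows the board held straight, with its front edge at row 150. The jig's front pins are at (288,98), (364,114) and (321,131), and the rear pins are at (304,2) and (387,14).

```bash
cat > jig.py <<'E'
from h import *
from scipy.optimize import least_squares
P=camera_params("wrist");o=pose();im=get_image("wrist").astype(int)
m=((im[...,0]>130)&(im[...,1]<75)&(im[...,2]<85)); m[145:]=0; m[:,:230]=0;m[:,440:]=0
n,l,s,c=cv2.connectedComponentsWithStats(m.astype(np.uint8))
px=[(s[i],c[i]) for i in range(1,n) if s[i][4]>15]
for a in px: print(a[0],np.round(a[1],1))
pins=np.array([[-39,-45],[39,-45],[0,-69],[-39,45],[39,45],[0,69]])/1000
X=[c for s_,c in px]
# model: centroid of red ~ pin at z .042; assign by nearest
def res(q,full=False):
    R=np.array([[np.cos(q[2]),-np.sin(q[2])],[np.sin(q[2]),np.cos(q[2])]])
    pr=np.array([proj(P,[*(q[:2]+R@p),.043]) for p in pins])
    r=[]
    for s_,c in px:
        if s_[1]<=1: continue
        d=pr-c; r.append(d[np.argmin((d**2).sum(1))])
    return np.ravel(r)
b=min((least_squares(res,[.455,.095,y0],loss="soft_l1") for y0 in(-.15,-.1,-.05,0,.1)),key=lambda f:f.cost)
q=b.x;print("nest",q,"res",np.round(b.fun,1))
E=[proj(P,o["tool_pos"]+np.array(o["tool_rot"])@np.array([.061,sy*.03,-.019-.0])) for sy in(-1,1)];print("expected board front corners at mid height",E)
E
python3 jig.py
```

```text
t 6.1 tcp [ 0.4593 -0.033   0.2122] x [-0.098  0.995 -0.   ] z [-0. -0. -1.] F [-0.9  0.1 -1. ] op 0.688
[386   5   9  10  60] [390.    9.6]
[283  94  10   9  63] [287.5  97.7]
[362 110   9   9  38] [366.5 113.8]
[318 127  10   9  50] [322.6 131. ]
nest [ 0.460417    0.08784418 -0.0902744 ] res [-0.5  1.2  0.5 -0.  -0.2 -0.5  0.2 -0.7]
expected board front corners at mid height [array([250.20456588, 146.11776632]), array([398.76018051, 146.06770097])]
```

>>> {"method": "send_rows", "body": {
  "rows": [
    {"hand": 0.05,"dp": [0,0,0],"twist": 0.094},
    {"hand": 0.05,"dp": [0,0,0],"twist": 0.094},
    {"hand": 0.05,"dp": [0.04,-0.0033,0],"twist": 0},
    {"hand": 0.05,"dp": [0.04,-0.0033,0],"twist": 0},
    {"hand": 0.05,"dp": [0.0404,-0.0032,0],"twist": 0},
    {"hand": 0.05,"dp": [0,0,0.04],"twist": 0},
    {"hand": 0.05,"dp": [0,0,0.04],"twist": 0},
    {"hand": 0.05,"dp": [0,0,0.04],"twist": 0},
    {"hand": 0.05,"dp": [0,0,0],"twist": 0},
    {"hand": 0.05,"dp": [0,0,0],"twist": 0}
  ]
}}

```text
t: 7.4
tool_pos: [0.4607, 0.0887, 0.0931]
tool_rot: [[0.088, 0.996, 0.001], [0.996, -0.088, 0.0], [0.0, 0.001, -1.0]]
contact_force: [-0.1, -0.2, -1.0]
opening: 0.687
grasp_force: 64.9
```

Run:
```python
from h import *
P=camera_params("wrist");o=pose();im=get_image("wrist")
q=np.array([.4604,.0878,-.0903]);c,s=np.cos(q[2]),np.sin(q[2]);R=np.array([[c,-s],[s,c]])
im=im.copy()
for p in np.array([[-39,45],[39,45],[0,69]])/1000:
    for z in(.018,.049):
        u=proj(P,[*(q[:2]+R@p),z]);print(np.round(u,1));cv2.circle(im,tuple(int(v) for v in u),2,(0,255,0),-1)
cv2.imwrite("pics/w3.png",im[:,:,::-1])
```

```text
t 7.4 tcp [0.4607 0.0887 0.0931] x [0.088 0.996 0.   ] z [ 0.001  0.    -1.   ] F [-0.1 -0.2 -1. ] op 0.687
[268.3 152.5]
[259.9 160. ]
[377.4 152.7]
[386.2 160.2]
[323.  117.8]
[323.2 120. ]
```

View pics/w3.png

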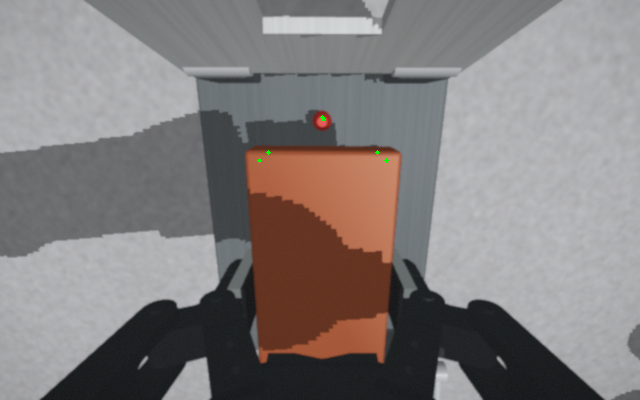

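The rear pin is at (322,120), within 1 mm of where I predicted it. Next I check the board's offset in the hand.

Run:
```python
from h import *
P=camera_params("wrist");o=pose();T=np.array(o["tool_rot"])
for off in(-.003,0,.003):
    print(off,[np.round(proj(P,o["tool_pos"]+T@np.array([.06+off,y,z])),1) for z in(-.012,-.028) for y in(-.03,.03)])
im=get_image("wrist").astype(int);print(im[140:166:1,320].tolist())
```

```text
t 7.45 tcp [0.4611 0.0888 0.0936] x [0.088 0.996 0.001] z [ 0.003  0.001 -1.   ] F [ 0.6 -0.1 -1. ] op 0.689
-0.003 [array([254.3, 152.9]), array([394. , 152.9]), array([245.4, 159.3]), array([403.5, 159.3])]
0 [array([253.8, 145.9]), array([394.5, 145.9]), array([244.8, 151.4]), array([404.2, 151.3])]
0.003 [array([253.4, 138.8]), array([395. , 138.7]), array([244.2, 143.3]), array([404.8, 143.3])]
[[64, 69, 71], [64, 69, 71], [65, 69, 71], [64, 69, 71], [66, 68, 69], [70, 61, 60], [79, 52, 42], [85, 46, 32], [87, 47, 33], [90, 46, 28], [104, 53, 33], [127, 66, 42], [146, 76, 48], [156, 83, 53], [167, 95, 65], [179, 108, 79], [186, 115, 84], [188, 118, 87], [189, 119, 88], [188, 117, 85], [188, 118, 87], [188, 117, 87], [187, 115, 85], [188, 117, 86], [188, 117, 86], [187, 116, 85]]
```

>>> {"method": "send_rows", "body": {
  "rows": [
    {"hand": 0.05,"dp": [-0.0012,-0.0006,0.025],"twist": 0},
    {"hand": 0.05,"dp": [0,0,0.015],"twist": 0},
    {"hand": 0.05,"dp": [0,0,0.008],"twist": 0},
    {"hand": 0.05,"dp": [0,0,0.006],"twist": 0},
    {"hand": 0.05,"dp": [0,0,0.006],"twist": 0},
    {"hand": 0.05,"dp": [0,0,0.005],"twist": 0},
    {"hand": 0.05,"dp": [0,0,0],"twist": 0},
    {"hand": 0.05,"dp": [0,0,0],"twist": 0}
  ]
}}

```text
t: 8.5
tool_pos: [0.4592, 0.0875, 0.0273]
tool_rot: [[0.088, 0.996, 0.0], [0.996, -0.088, -0.0], [-0.0, 0.0, -1.0]]
contact_force: [-0.2, 1.0, -0.6]
opening: 0.691
grasp_force: 65.1
```

>>> {"method": "send_rows", "body": {
  "rows": [
    {"hand": 0.05,"dp": [0,0,0.001],"twist": 0},
    {"hand": 0.07,"dp": [0,0,0],"twist": 0},
    {"hand": 0.0854,"dp": [0,0,0],"twist": 0},
    {"hand": 0.0854,"dp": [0,0,0],"twist": 0},
    {"hand": 0.0854,"dp": [0,0,-0.03],"twist": 0},
    {"hand": 0.0854,"dp": [0,0,-0.05],"twist": 0},
    {"hand": 0.0854,"dp": [0,0,-0.05],"twist": 0},
    {"hand": 0.0854,"dp": [-0.03,0,-0.05],"twist": 0},
    {"hand": 0.0854,"dp": [-0.04,0,-0.03],"twist": 0},
    {"hand": 0.0854,"dp": [0,0,0],"twist": 0},
    {"hand": 0.0854,"dp": [0,0,0],"twist": 0}
  ]
}}

```text
t: 9.88
tool_pos: [0.4526, 0.0181, 0.2361]
tool_rot: [[0.088, 0.996, -0.0], [0.996, -0.088, 0.0], [0.0, -0.0, -1.0]]
contact_force: [-0.2, 1.3, -0.3]
opening: 0.997
grasp_force: 0.0
```

Run:
```python
from h import *
o=pose();W=camera_params("wrist");im=get_image("wrist");S=camera_params("side");si=get_image("side");C=camera_params("scene");ci=get_image("scene")
cv2.imwrite("pics/w4.png",im[:,:,::-1]);cv2.imwrite("pics/s4.png",cv2.resize(si[40:240,180:400],None,fx=3.6,fy=3)[:,:,::-1])
for d in outline_of("wrist","cherry_board"):
    m=np.argwhere(d["pixels"])[:,::-1];X=np.array([onz(W,p,.054)[:2] for p in m[::3]],np.float32)
    r=cv2.minAreaRect(X*1000);print(round(d["p"],2),"mm",np.round(r[0],1),np.round(r[1],1),round(r[2],1))
pt={}
for n in("lid_bar","lid_hinge","clamp_grip","clamp_hinge"):
    for c in("side","scene","wrist"):
        pt[n,c]=[(np.round(d["point"],1).tolist(),round(d["p"],2)) for d in place_of(c,n)];print(n,c,pt[n,c])
# model
q=np.array([.4600,.0875,-.089]);c,s=np.cos(q[2]),np.sin(q[2])
J=lambda x,y,z:np.array([q[0]+c*x-s*y,q[1]+s*x+c*y,z])
for a in(1.6,1.7,1.8,1.9):
    X=J(-.047,.095-.235*np.cos(a),.059+.235*np.sin(a));print(a,X,np.round(proj(S,X)),np.round(proj(C,X)))
for a in(1.2,1.35,1.5):
    X=J(.055,-.118-.1*np.sin(a),.05+.1*np.cos(a));print(a,X,np.round(proj(S,X)),np.round(proj(C,X)),np.round(proj(W,X)))
```

```text
t 9.88 tcp [0.4526 0.0181 0.2361] x [0.088 0.996 0.   ] z [-0.  0. -1.] F [-0.2  1.3 -0.3] op 0.997
0.66 mm [ 667.7 -303. ] [34.4 50.6] 84.9
0.6 mm [458.   88.7] [121.   60.8] 84.4
lid_bar side []
lid_bar scene [([404.8, 84.8], 0.56)]
lid_bar wrist []
lid_hinge side [([263.0, 140.0], 0.63)]
lid_hinge scene [([385.7, 146.8], 0.57)]
lid_hinge wrist [([276.1, 0.1], 0.75)]
clamp_grip side [([284.3, 202.2], 0.56)]
clamp_grip scene [([319.9, 186.7], 0.68)]
clamp_grip wrist [([369.7, 304.2], 0.88)]
clamp_hinge side [([284.9, 187.3], 0.87), ([373.0, 225.7], 0.51)]
clamp_hinge scene [([344.0, 182.5], 0.76)]
clamp_hinge wrist [([367.5, 220.0], 0.59)]
1.6 [0.42223977 0.19313621 0.2938998 ] [257.  82.] [392.  86.]
1.7 [0.42432109 0.2164601  0.29204123] [258.  79.] [398.  84.]
1.8 [0.42637552 0.23948265 0.28785419] [259.  76.] [404.  84.]
1.9 [0.42838254 0.26197384 0.28138052] [260.  74.] [410.  84.]
1.2 [ 0.49600997 -0.12775653  0.08623578] [281. 198.] [316. 185.] [372. 307.]
1.35 [ 0.4956217  -0.13210767  0.07190067] [281. 203.] [315. 188.] [370. 302.]
1.5 [ 0.49542819 -0.13427621  0.05707372] [281. 207.] [315. 192.] [368. 296.]
```

View pics/w4.png

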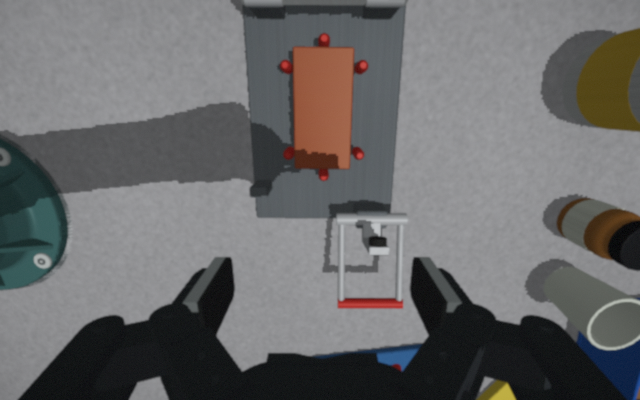

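View pics/s4.png

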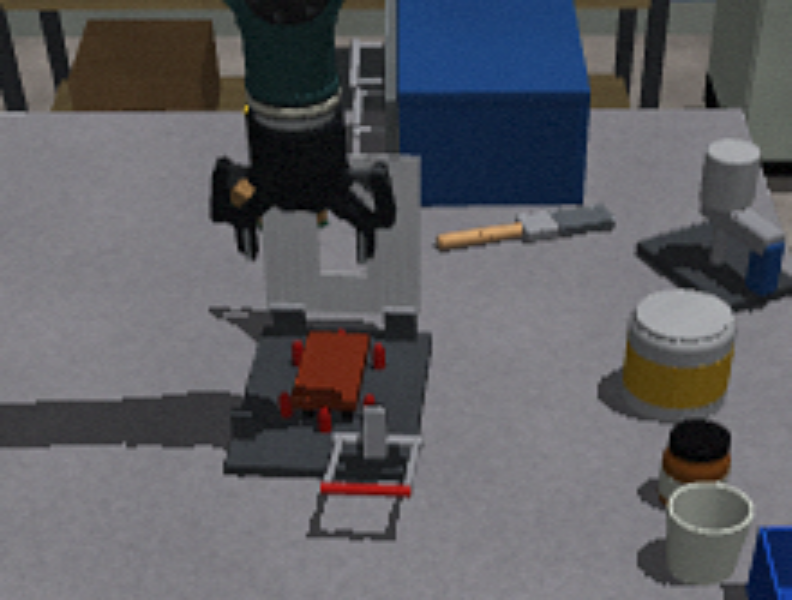

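The board sits evenly between all six pins (wrist image, centre (323,107)). The frame is at about 1.81 rad with its bar offset to jig x ≈ -47 mm. The clamp is open with its grip at wrist (370,303). Now I go above the bar with a quarter turn.

>>> {"method": "send_rows", "body": {
  "rows": [
    {"hand": 0.06,"dp": [0,0,-0.015],"twist": 0.1745},
    {"hand": 0.06,"dp": [0,0,-0.015],"twist": 0.1745},
    {"hand": 0.06,"dp": [0,0,-0.015],"twist": 0.1745},
    {"hand": 0.06,"dp": [0,0,-0.015],"twist": 0.1745},
    {"hand": 0.06,"dp": [0,0,-0.015],"twist": 0.1745},
    {"hand": 0.06,"dp": [0,0,-0.015],"twist": 0.1745},
    {"hand": 0.06,"dp": [0,0,-0.015],"twist": 0.1745},
    {"hand": 0.06,"dp": [0,0,-0.015],"twist": 0.1745},
    {"hand": 0.06,"dp": [0,0,0],"twist": 0.1745},
    {"hand": 0.06,"dp": [0,0,0],"twist": 0}
  ]
}}

```text
t: 11.92
tool_pos: [0.4529, 0.0178, 0.3564]
tool_rot: [[0.996, -0.086, 0.0], [-0.086, -0.996, 0.0], [0.0, -0.0, -1.0]]
contact_force: [-0.1, -0.5, -0.5]
opening: 0.702
grasp_force: 0.0
```

>>> {"method": "send_rows", "body": {
  "rows": [
    {"hand": 0.06,"dp": [-0.008,-0.055,0],"twist": 0},
    {"hand": 0.06,"dp": [-0.008,-0.055,0],"twist": 0},
    {"hand": 0.06,"dp": [-0.008,-0.055,0],"twist": 0},
    {"hand": 0.06,"dp": [-0.009,-0.055,0],"twist": 0},
    {"hand": 0.06,"dp": [0,0,0],"twist": 0},
    {"hand": 0.06,"dp": [0,0,0],"twist": 0}
  ]
}}

```text
t: 12.68
tool_pos: [0.4393, 0.2393, 0.3558]
tool_rot: [[0.996, -0.086, -0.001], [-0.086, -0.996, -0.001], [-0.001, 0.001, -1.0]]
contact_force: [-0.1, -0.3, 1.0]
opening: 0.699
grasp_force: 0.0
```

Run:
```python
from h import *
o=pose();print(np.round(o["joint_positions"],2));W=camera_params("wrist");im=get_image("wrist").copy()
q=np.array([.4600,.0875,-.089]);c,s=np.cos(q[2]),np.sin(q[2])
J=lambda x,y,z:np.array([q[0]+c*x-s*y,q[1]+s*x+c*y,z])
print([(d["point"],d["p"]) for d in place_of("wrist","lid_bar")])
for a in(1.7,1.8,1.9):
  for x in(-.078,-.047,-.016):
    u=proj(W,J(x,.095-.235*np.cos(a),.059+.235*np.sin(a)));print(a,x,np.round(u));cv2.circle(im,tuple(int(v) for v in u),2,(0,255,0),-1)
cv2.imwrite("pics/w5.png",im[:,:,::-1])
```

```text
t 12.68 tcp [0.4393 0.2393 0.3558] x [ 0.996 -0.086 -0.001] z [-0.001 -0.001 -1.   ] F [-0.1 -0.3  1. ] op 0.699
[-0.65  0.17  0.07  1.96 -0.01  1.02 -2.23]
[([325.5, 227.5], 0.6), ([358.2, 169.4], 0.29)]
1.7 -0.078 [352. 269.]
1.7 -0.047 [354. 232.]
1.7 -0.016 [355. 191.]
1.8 -0.078 [322. 266.]
1.8 -0.047 [322. 230.]
1.8 -0.016 [322. 190.]
1.9 -0.078 [294. 262.]
1.9 -0.047 [293. 226.]
1.9 -0.016 [292. 187.]
```

View pics/w5.png

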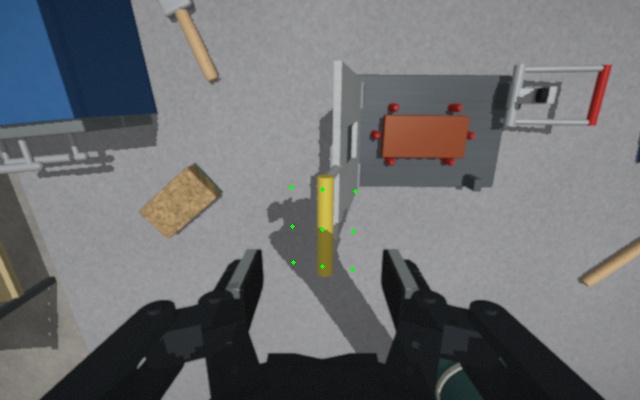

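The yellow bar lies at wrist (325,227), at a lid angle of about 1.79, between the open fingers. I'm lowering and pinching it.

>>> {"method": "send_rows", "body": {
  "rows": [
    {"hand": 0.06,"dp": [-0.001,0.0033,0.03],"twist": 0},
    {"hand": 0.06,"dp": [0,0,0.03],"twist": 0},
    {"hand": 0.06,"dp": [0,0,0.02],"twist": 0},
    {"hand": 0.06,"dp": [0,0,0.006],"twist": 0},
    {"hand": 0.06,"dp": [0,0,0],"twist": 0},
    {"hand": 0.0,"dp": [0,0,0],"twist": 0},
    {"hand": 0.0,"dp": [0,0,0],"twist": 0},
    {"hand": 0.0,"dp": [0,0,0],"twist": 0},
    {"hand": 0.0,"dp": [0,0,0],"twist": 0},
    {"hand": 0.0,"dp": [0,0,0],"twist": 0}
  ]
}}

```text
t: 14.02
tool_pos: [0.4385, 0.2371, 0.271]
tool_rot: [[0.996, -0.088, 0.001], [-0.088, -0.996, 0.001], [0.001, -0.001, -1.0]]
contact_force: [-1.0, 0.1, 6.2]
opening: 0.116
grasp_force: 58.7
```

Run:
```python
from h import *
o=pose();p=np.array(o["tool_pos"])+[0,0,.019]
q=np.array([.4600,.0875,-.089]);c,s=np.cos(q[2]),np.sin(q[2])
d=p[:2]-q[:2];x=c*d[0]+s*d[1];y=-s*d[0]+c*d[1]
print("grip jig",x,y,p[2],"r",np.hypot(y-.095,p[2]-.059))
a=np.arctan2(p[2]-.059,.095-y);print("angle",a)
A=np.linspace(a,0,25);r=.235
Y=.095-r*np.cos(A);Z=.059+r*np.sin(A)
T=np.array(o["tool_rot"]);print(T[:,1]@np.array([-s,c,0]))
for i in range(24): print(i+1,round(A[i+1],3),"dy_tool",round(-(Y[i+1]-Y[i]),4),"dz_tool",round(-(Z[i+1]-Z[i]),4))
```

```text
t 14.03 tcp [0.4385 0.2371 0.271 ] x [ 0.996 -0.088  0.001] z [ 0.001  0.001 -1.   ] F [-1.   0.1  6.2] op 0.116
grip jig -0.03469110985459404 0.14706563350110285 0.2900367980272268 r 0.2368308093017983
angle 1.7924500210920038
-0.9999986598989536
1 1.718 dy_tool 0.0172 dz_tool -0.0032
2 1.643 dy_tool 0.0174 dz_tool -0.0019
3 1.568 dy_tool 0.0175 dz_tool -0.0006
4 1.494 dy_tool 0.0175 dz_tool 0.0007
5 1.419 dy_tool 0.0174 dz_tool 0.002
6 1.344 dy_tool 0.0172 dz_tool 0.0033
7 1.27 dy_tool 0.0169 dz_tool 0.0046
8 1.195 dy_tool 0.0166 dz_tool 0.0058
9 1.12 dy_tool 0.0161 dz_tool 0.007
10 1.046 dy_tool 0.0155 dz_tool 0.0082
11 0.971 dy_tool 0.0148 dz_tool 0.0094
12 0.896 dy_tool 0.0141 dz_tool 0.0104
13 0.822 dy_tool 0.0133 dz_tool 0.0115
14 0.747 dy_tool 0.0124 dz_tool 0.0124
15 0.672 dy_tool 0.0114 dz_tool 0.0133
16 0.597 dy_tool 0.0104 dz_tool 0.0141
17 0.523 dy_tool 0.0093 dz_tool 0.0149
18 0.448 dy_tool 0.0082 dz_tool 0.0155
19 0.373 dy_tool 0.007 dz_tool 0.0161
20 0.299 dy_tool 0.0058 dz_tool 0.0166
21 0.224 dy_tool 0.0045 dz_tool 0.017
22 0.149 dy_tool 0.0033 dz_tool 0.0172
23 0.075 dy_tool 0.002 dz_tool 0.0174
24 0.0 dy_tool 0.0007 dz_tool 0.0175
```

>>> {"method": "send_rows", "body": {
  "rows": [
    {"hand": 0,"dp": [0,0.0172,-0.0032],"twist": 0},
    {"hand": 0,"dp": [0,0.0174,-0.0019],"twist": 0},
    {"hand": 0,"dp": [0,0.0175,-0.0006],"twist": 0},
    {"hand": 0,"dp": [0,0.0175,0.0007],"twist": 0},
    {"hand": 0,"dp": [0,0.0174,0.002],"twist": 0},
    {"hand": 0,"dp": [0,0.0172,0.0033],"twist": 0},
    {"hand": 0,"dp": [0,0.0169,0.0046],"twist": 0},
    {"hand": 0,"dp": [0,0.0166,0.0058],"twist": 0},
    {"hand": 0,"dp": [0,0.0161,0.007],"twist": 0},
    {"hand": 0,"dp": [0,0.0155,0.0082],"twist": 0}
  ]
}}

```text
t: 15.28
tool_pos: [0.4231, 0.0661, 0.2445]
tool_rot: [[0.996, -0.089, 0.001], [-0.089, -0.996, -0.0], [0.001, 0.0, -1.0]]
contact_force: [-1.0, -3.8, 12.3]
opening: 0.118
grasp_force: 61.4
```

>>> {"method": "send_rows", "body": {
  "rows": [
    {"hand": 0,"dp": [0,0.0148,0.0094],"twist": 0},
    {"hand": 0,"dp": [0,0.0141,0.0104],"twist": 0},
    {"hand": 0,"dp": [0,0.0133,0.0115],"twist": 0},
    {"hand": 0,"dp": [0,0.0124,0.0124],"twist": 0},
    {"hand": 0,"dp": [0,0.0114,0.0133],"twist": 0},
    {"hand": 0,"dp": [0,0.0104,0.0141],"twist": 0},
    {"hand": 0,"dp": [0,0.0093,0.0149],"twist": 0},
    {"hand": 0,"dp": [0,0.0082,0.0155],"twist": 0},
    {"hand": 0,"dp": [0,0.007,0.0161],"twist": 0},
    {"hand": 0,"dp": [0,0.0058,0.0166],"twist": 0}
  ]
}}

```text
t: 16.52
tool_pos: [0.4135, -0.0393, 0.1099]
tool_rot: [[0.996, -0.088, -0.0], [-0.088, -0.996, -0.0], [-0.0, 0.0, -1.0]]
contact_force: [2.0, 4.9, 1.8]
opening: 0.114
grasp_force: 58.6
```

```bash
cat > ang.py <<'E'
from h import *
o=pose();print(np.round(o["joint_positions"],2));p=np.array(o["tool_pos"])+[0,0,.019]
q=np.array([.4600,.0875,-.089]);c,s=np.cos(q[2]),np.sin(q[2])
d=p[:2]-q[:2];y=-s*d[0]+c*d[1];print("jig x",c*d[0]+s*d[1],"y",y,"angle",np.arctan2(p[2]-.059,.095-y),"r",np.hypot(y-.095,p[2]-.059),"R",np.hypot(*p[:2]))
E
python3 ang.py
```

```text
t 16.52 tcp [ 0.4135 -0.0393  0.1099] x [ 0.996 -0.088 -0.   ] z [-0. -0. -1.] F [2.  4.9 1.8] op 0.114
[-0.09  0.44  0.1   2.38 -0.14  0.32 -1.53]
jig x -0.035023642453171494 y -0.13039845529733637 angle 0.300583267500668 r 0.23597881086568462 R 0.4153852038731476
```

>>> {"method": "send_rows", "body": {
  "rows": [
    {"hand": 0,"dp": [0,0.0045,0.017],"twist": 0},
    {"hand": 0,"dp": [0,0.0018,0.0086],"twist": 0},
    {"hand": 0,"dp": [0,0.0015,0.0086],"twist": 0},
    {"hand": 0,"dp": [0,0.0011,0.0087],"twist": 0},
    {"hand": 0,"dp": [0,0.0009,0.0087],"twist": 0},
    {"hand": 0,"dp": [0,0.0005,0.0087],"twist": 0},
    {"hand": 0,"dp": [0,0.0002,0.0088],"twist": 0},
    {"hand": 0,"dp": [0,0,0.002],"twist": 0},
    {"hand": 0,"dp": [0,0,0],"twist": 0}
  ]
}}

```text
t: 17.65
tool_pos: [0.4144, -0.0487, 0.0419]
tool_rot: [[0.996, -0.087, 0.005], [-0.087, -0.996, 0.0], [0.005, -0.001, -1.0]]
contact_force: [-2.5, 3.5, 49.1]
opening: 0.114
grasp_force: 73.3
```

```bash
python3 ang.py
```

```text
t 17.65 tcp [ 0.4144 -0.0487  0.0419] x [ 0.996 -0.087  0.005] z [ 0.005  0.    -1.   ] F [-2.5  3.5 49.1] op 0.114
[-0.02  0.6   0.04  2.41 -0.16  0.13 -1.49]
jig x -0.0333594213763541 y -0.1397414905249844 angle 0.008289120822632787 r 0.23474955524390878 R 0.4172068665610771
```

>>> {"method": "send_rows", "body": {
  "rows": [
    {"hand": 0,"dp": [0,0,-0.003],"twist": 0},
    {"hand": 0.035,"dp": [0,0,0],"twist": 0},
    {"hand": 0.035,"dp": [0,0,0],"twist": 0},
    {"hand": 0.035,"dp": [0,0,-0.03],"twist": 0},
    {"hand": 0.035,"dp": [0,0,-0.05],"twist": 0},
    {"hand": 0.035,"dp": [0,0,-0.05],"twist": 0},
    {"hand": 0.05,"dp": [0.03,0.025,-0.03],"twist": 0},
    {"hand": 0.05,"dp": [0.03,0.025,0],"twist": 0},
    {"hand": 0.05,"dp": [0.028,0.026,0],"twist": 0},
    {"hand": 0.05,"dp": [0,0,0],"twist": 0},
    {"hand": 0.05,"dp": [0,0,0],"twist": 0}
  ]
}}

```text
t: 19.02
tool_pos: [0.4925, -0.1318, 0.201]
tool_rot: [[0.996, -0.088, -0.004], [-0.088, -0.996, 0.001], [-0.004, -0.0, -1.0]]
contact_force: [-0.4, -0.1, -0.5]
opening: 0.584
grasp_force: 0.0
```

Run:
```python
from h import *
o=pose();W=camera_params("wrist");im=get_image("wrist").copy();S=camera_params("side");si=get_image("side")
q=np.array([.4600,.0875,-.089]);c,s=np.cos(q[2]),np.sin(q[2])
J=lambda x,y,z:np.array([q[0]+c*x-s*y,q[1]+s*x+c*y,z])
print([(d["point"],d["p"]) for d in place_of("wrist","clamp_grip")],[(d["point"],d["p"]) for d in place_of("side","clamp_grip")])
u=proj(W,J(-.047,-.14,.059));print("bar exp",u,[(d["point"],d["p"]) for d in place_of("wrist","lid_bar")])
for a in(1.2,1.3,1.4,1.5):
    X=J(.055,-.118-.1*np.sin(a),.05+.1*np.cos(a));print(a,X,np.round(proj(W,X),1),np.round(proj(S,X),1))
a=np.concatenate([im,np.zeros((0,640,3),np.uint8)]);cv2.imwrite("pics/w6.png",np.vstack([im,cv2.resize(si[120:240,200:400],(333,200))[:, :].repeat(1,0) if 0 else cv2.copyMakeBorder(cv2.resize(si[130:230,220:380],(320,200)),0,0,0,320,cv2.BORDER_CONSTANT)])[:,:,::-1])
```

```text
t 19.02 tcp [ 0.4925 -0.1318  0.201 ] x [ 0.996 -0.088 -0.004] z [-0.004  0.001 -1.   ] F [-0.4 -0.1 -0.5] op 0.584
[([318.7, 187.8], 0.74)] [([279.9, 199.6], 0.86)]
bar exp [250.58716442 276.44010071] []
1.2 [ 0.49600997 -0.12775653  0.08623578] [316.5 191.5] [281.2 198.3]
1.3 [ 0.49572982 -0.13089596  0.07674988] [320.2 188.6] [281.2 201.3]
1.4 [ 0.49553525 -0.13307645  0.06699671] [322.6 185.9] [281.3 204.1]
1.5 [ 0.49542819 -0.13427621  0.05707372] [323.8 183.2] [281.4 206.7]
```

View pics/w6.png

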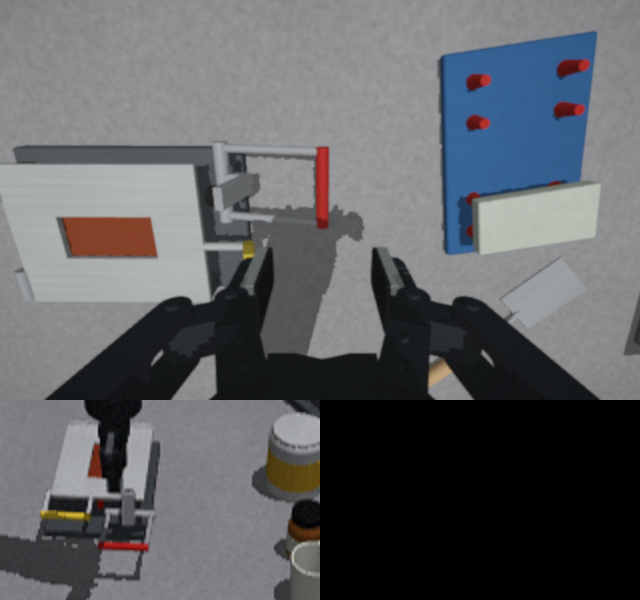

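The frame is shut, with the cherry board showing in its window at (110,237) and the yellow bar down at (250,248). The clamp's red bar is at (322,188), so the clamp angle is about 1.3. Pinching it now.

>>> {"method": "send_rows", "body": {
  "rows": [
    {"hand": 0.05,"dp": [0.003,-0.001,0.04],"twist": 0},
    {"hand": 0.05,"dp": [0,0,0.04],"twist": 0},
    {"hand": 0.05,"dp": [0,0,0.04],"twist": 0},
    {"hand": 0.05,"dp": [0,0,0.023],"twist": 0},
    {"hand": 0.05,"dp": [0,0,0],"twist": 0},
    {"hand": 0,"dp": [0,0,0],"twist": 0},
    {"hand": 0,"dp": [0,0,0],"twist": 0},
    {"hand": 0,"dp": [0,0,0],"twist": 0},
    {"hand": 0,"dp": [0,0,0],"twist": 0}
  ]
}}

```text
t: 20.4
tool_pos: [0.4979, -0.1324, 0.06]
tool_rot: [[0.996, -0.089, 0.002], [-0.089, -0.996, -0.001], [0.002, 0.001, -1.0]]
contact_force: [-0.0, -3.2, 3.0]
opening: 0.11
grasp_force: 58.6
```

```bash
cat > cl.py <<'E'
from h import *
o=pose();p=np.array(o["tool_pos"])+[0,0,.019]
q=np.array([.4600,.0875,-.089]);c,s=np.cos(q[2]),np.sin(q[2])
d=p[:2]-q[:2];x=c*d[0]+s*d[1];y=-s*d[0]+c*d[1]
a=np.arctan2(-.118-y,p[2]-.05);print("jig",x,y,p[2],"r",np.hypot(y+.118,p[2]-.05),"a",a)
A=np.linspace(a,0,13);Y=-.118-.1*np.sin(A);Z=.05+.1*np.cos(A)
for i in range(12): print(round(A[i+1],2),"dp",round(-(Y[i+1]-Y[i]),4),round(-(Z[i+1]-Z[i]),4))
E
python3 cl.py
```

```text
t 20.4 tcp [ 0.4979 -0.1324  0.06  ] x [ 0.996 -0.089  0.002] z [ 0.002 -0.001 -1.   ] F [-0.  -3.2  3. ] op 0.11
jig 0.05734637581766987 -0.21567251590317468 0.07900787756980038 r 0.10188904418022794 a 1.2821021813163722
1.18 dp -0.0036 -0.0101
1.07 dp -0.0046 -0.0096
0.96 dp -0.0056 -0.0091
0.85 dp -0.0066 -0.0084
0.75 dp -0.0074 -0.0077
0.64 dp -0.0082 -0.0068
0.53 dp -0.0089 -0.0059
0.43 dp -0.0095 -0.0049
0.32 dp -0.0099 -0.0039
0.21 dp -0.0103 -0.0028
0.11 dp -0.0105 -0.0017
0.0 dp -0.0107 -0.0006
```

>>> {"method": "send_rows", "body": {
  "rows": [
    {"hand": 0,"dp": [0,-0.0036,-0.0101],"twist": 0},
    {"hand": 0,"dp": [0,-0.0046,-0.0096],"twist": 0},
    {"hand": 0,"dp": [0,-0.0056,-0.0091],"twist": 0},
    {"hand": 0,"dp": [0,-0.0066,-0.0084],"twist": 0},
    {"hand": 0,"dp": [0,-0.0074,-0.0077],"twist": 0},
    {"hand": 0,"dp": [0,-0.0082,-0.0068],"twist": 0},
    {"hand": 0,"dp": [0,-0.0089,-0.0059],"twist": 0},
    {"hand": 0,"dp": [0,-0.0095,-0.0049],"twist": 0},
    {"hand": 0,"dp": [0,-0.0099,-0.0039],"twist": 0},
    {"hand": 0,"dp": [0,-0.0103,-0.0028],"twist": 0},
    {"hand": 0,"dp": [0,-0.0105,-0.0017],"twist": 0},
    {"hand": 0,"dp": [0,-0.0107,-0.0006],"twist": 0}
  ]
}}

```text
t: 21.9
tool_pos: [0.5101, -0.0426, 0.1373]
tool_rot: [[0.996, -0.093, 0.012], [-0.093, -0.996, -0.005], [0.012, 0.004, -1.0]]
contact_force: [-7.9, -7.4, 52.0]
opening: 0.113
grasp_force: 69.5
```

>>> {"method": "send_rows", "body": {
  "rows": [
    {"hand": 0,"dp": [0,-0.002,0],"twist": 0},
    {"hand": 0,"dp": [0,0,0],"twist": 0}
  ]
}}

```text
t: 22.15
tool_pos: [0.5098, -0.0352, 0.137]
tool_rot: [[0.996, -0.092, 0.009], [-0.092, -0.996, 0.001], [0.009, -0.002, -1.0]]
contact_force: [-7.4, -2.0, 47.3]
opening: 0.113
grasp_force: 70.1
```

```bash
python3 cl.py | head -3
```

```text
t 22.15 tcp [ 0.5098 -0.0352  0.137 ] x [ 0.996 -0.092  0.009] z [ 0.009  0.001 -1.   ] F [-7.4 -2.  47.3] op 0.113
jig 0.06046458243173647 -0.11777078495724295 0.1560030969152459 r 0.106003344735715 a -0.0021623395181778323
-0.0 dp 0.0 -0.0
```

>>> {"method": "send_rows", "body": {
  "rows": [
    {"hand": 0,"dp": [0,-0.002,-0.005],"twist": 0},
    {"hand": 0,"dp": [0,-0.003,0],"twist": 0},
    {"hand": 0,"dp": [0,0,0],"twist": 0},
    {"hand": 0,"dp": [0,0,0],"twist": 0}
  ]
}}

```text
t: 22.65
tool_pos: [0.5085, -0.0348, 0.1375]
tool_rot: [[0.996, -0.089, 0.006], [-0.089, -0.996, -0.007], [0.007, 0.006, -1.0]]
contact_force: [2.3, -12.5, 8.1]
opening: 0.109
grasp_force: 65.6
```

```bash
python3 cl.py | head -3
```

```text
t 22.65 tcp [ 0.5085 -0.0348  0.1375] x [ 0.996 -0.089  0.007] z [ 0.006 -0.007 -1.   ] F [  2.3 -12.5   8.1] op 0.109
jig 0.059214912249429 -0.11750880770736895 0.15652362923370403 r 0.1065247616988087 a -0.0046110784518774775
-0.0 dp 0.0 -0.0
```

>>> {"method": "send_rows", "body": {
  "rows": [
    {"hand": 0.04,"dp": [0,0,0],"twist": 0},
    {"hand": 0.04,"dp": [0,0.003,0],"twist": 0},
    {"hand": 0.04,"dp": [0,0,0],"twist": 0},
    {"hand": 0.04,"dp": [0,0,-0.03],"twist": 0},
    {"hand": 0.04,"dp": [0,0,-0.05],"twist": 0},
    {"hand": 0.04,"dp": [0,0,-0.04],"twist": 0},
    {"hand": 0.04,"dp": [0.02,0.04,0],"twist": 0},
    {"hand": 0.04,"dp": [0,0.04,0],"twist": 0},
    {"hand": 0.04,"dp": [0,0,0],"twist": 0},
    {"hand": 0.04,"dp": [0,0,0],"twist": 0}
  ]
}}

```text
t: 23.9
tool_pos: [0.5184, -0.1123, 0.2552]
tool_rot: [[0.996, -0.087, -0.001], [-0.087, -0.996, 0.001], [-0.001, -0.001, -1.0]]
contact_force: [-0.1, 1.4, 0.7]
opening: 0.468
grasp_force: 0.0
```

Run:
```python
from h import *
o=pose();im=get_image("wrist");si=get_image("side");W=camera_params("wrist");S=camera_params("side")
q=np.array([.4600,.0875,-.089]);c,s=np.cos(q[2]),np.sin(q[2])
J=lambda x,y,z:np.array([q[0]+c*x-s*y,q[1]+s*x+c*y,z])
for a in(0,.1,.2):
    X=J(.055,-.118-.1*np.sin(a),.05+.1*np.cos(a));print(a,np.round(proj(W,X),1),np.round(proj(S,X),1))
for n in("wrist","side"): print([(d["point"],d["p"]) for d in place_of(n,"clamp_grip")])
u=cv2.resize(si[100:230,200:360],(480,390));cv2.imwrite("pics/e.png",np.vstack([cv2.resize(im,(480,300))[:210],u])[:,:,::-1])
```

```text
t 23.9 tcp [ 0.5184 -0.1123  0.2552] x [ 0.996 -0.087 -0.001] z [-0.001  0.001 -1.   ] F [-0.1  1.4  0.7] op 0.468
0 [235.3 221.3] [283.6 162.2]
0.1 [246.9 221.1] [283.2 164.4]
0.2 [258.5 220.5] [282.9 166.9]
[([234.8, 226.1], 0.69)]
[([285.6, 163.0], 0.79), ([251.9, 186.9], 0.5)]
```

View pics/e.png

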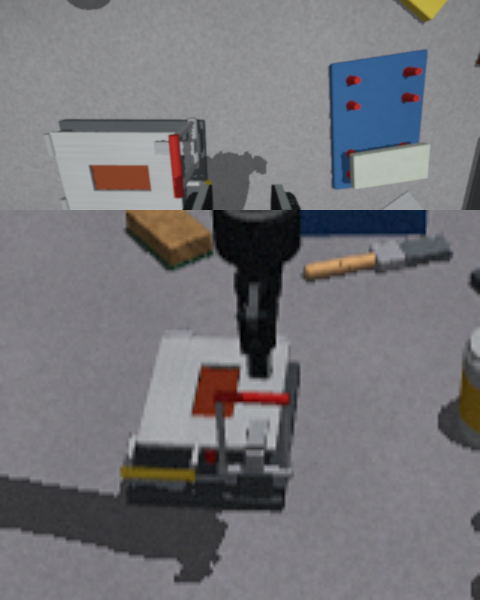

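The final picture shows the frame shut with the board in its window. The clamp's red handle is upright (wrist (235,226), matching angle 0), and the gripper is clear.

```bash
python3 -c "
from rig import *
print(hand_in())"
```

```text
the job is handed in; nothing more can be done
None
```

I handed the job in at about 24 s: the reddish-brown board lies in the nest, the frame was eased shut over it, and the clamp is home with the arm clear. The judging result was not shown to me.

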